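Rebuild the spindle stack of a tube mixer

ROBOT

A 6-joint arm with a two-finger parallel gripper is mounted at the origin on a cart in front of the work surface, level with it; the furniture and walls round the work are solid. World frame = base frame: x ahead of the robot, y to its left, z up, the work surface at z = 0. Lengths are in m, angles in rad, forces in N, time in s.
With the tool pointing down it reaches from about 0.325 to 0.875 m from the base axis. Payload 4.4 kg.
Tool frame: the origin (TCP) lies at the very end of the fingers, on their centre line; the grasp point (between the pads) lies 19 mm behind it; z points along the fingers, y is the direction in which the jaws open and shut (so a half turn about z gives the same grasp; the last joint's range is limited). The gripper opens to 85 mm and grips with 20 to 120 N. Pads are 22 mm wide; open, the fingers measure 114 mm over their backs; the gripper's body (76 mm by 85 mm) begins 54 mm behind the grasp point. The pads swing forward as they close: fully open they stand 13 mm farther back than shut.
Start: joints at [-1.395, 0.207, 1.542, -0, 1.393, -0.15], TCP at [0.185, -0.545, 0.231] pointing down, gripper open.
Joint ranges: [-2.73, 2.73], [-0.86, 2.22], [0.23, 2.46], [-1.11, 4.25], [0.08, 2.63], [-2.82, 2.82]. Speed limits (rad/s): [2.79, 2.79, 3.14, 3.14, 3.14, 3.14].

INTERFACE

Orientations are given as a 3x3 rotation matrix whose columns are the frame's x, y, z axes.
In Python, from bench import get_state, snapshot, job_done gives the robot as it stands. The module is installed in compiled form; this text tells all that it offers.
- The arm moves only by the tool play_rows, never from a script. Its argument "steps" is a list of rows, each a list of 7 numbers: the shift along the tool's x, y, z in m, then the turn, a rotation vector about the tool's x, y, z in degrees, then the gripper's target within -1 to 1 (fully open at 1, half-way at 0, shut at -1). A call has 1 to 12 rows; each row shifts and turns the commanded pose from where the row before left it, along the tool's axes as they then stand; what a row does not reach is not made up. A row lasts 1/12 s, in which the tool goes at most 41.7 mm and 7.16 degrees, less where a joint would pass 70% of its speed; a pose out of reach is approached as far as the arm can. A call is refused whole if a number of a shift passes 0.0417 or a number of a turn 7.16, either way. A call with a gripper value outside its range is refused whole. The fingers move at their own pace and stop on an object; "squeeze" is the grip in N (left out, the last holds). Time passes only in rows, so rows that do not move let the fingers close. It gives the time, the measured TCP pose, the force and the opening at its end, in the units of the state.
- get_state(): the state, without advancing time (a new reading comes with each control period).
- snapshot(name): name is "side" or "top"; returns a dict with "image" (384x512x3 uint8, red, green, blue), "camera_matrix" (3x3 intrinsics, pixels), "T" (4x4, takes a point from camera to world coordinates). Camera axes: x right, y up, looking along -z (the intrinsics and any distortion apply to the point x, -y, -z); pixel columns grow to the right and rows downward; lengths in m; the calibration is good to about 2 mm. A picture is of the moment at which its call begins. There is no depth.
- job_done(): hands the job in, once; it reports no verdict.
The state is a dict: "t": time; "joint_pos": joint angles; "qvel": joint speeds; "tau": joint torques, N m; "eef_pos": TCP position; "tcp_rot": TCP orientation; "contact_force": force on the tool from outside, world axes, zero at the start; "moment": the same for the moment, N m; "gripper_width": finger opening in m.
Only numpy, scipy, OpenCV 4.12 (cv2) and the standard library are available. Lean on these libraries where they do the work, as an engineer would, in place of code of your own. Each camera call takes 0.05 s, during which the arm holds its last target. There are 200 camera calls.

TASK

Put the tube mixer back together: thread the spacer sleeve onto its spindle first, then the carrier disc with its boss and pegs upward, then the bushing with its flange down. The carrier must drop down over the three drive pins and lie flat on the spacer before the bushing goes on; if it is left standing on top of the pins, work it round, say by pushing one of its upright pegs, until it drops. Finish with all three parts fully down and released, and leave the specimen cup, the stain jar and the saline bottle where they stand.

Things in the scene. Friction and masses are not known exactly. Their poses are not given: they have to be found in the camera images.
- mixer: The mixer: fixed low white housing, 124 x 124 x 35 mm, with a level steel drive flange 120 mm across on it, flange top 45 mm above the bench. Origin: centre of the underside, on the bench and on the spindle axis; x, y along the housing's sides, z up. The spindle and three drive pins rise from the flange.
- flange (a point): Centre of the flange top, 45 mm above the bench (axes: the housing's). Round it rise three drive pins, 8 mm thick, 120 degrees apart at radius 53 mm, flat tops 117 mm above the bench. Flange, pins and spindle are one rotor, too stiff to turn with a light push (2 N m). Its angle is different each run and NOT told by this or any pose: find it by touch or sight.
- spindle_tip (a point): Top of the upright steel spindle, 16 mm in diameter, 147 mm above the bench, 102 mm above the flange; the top 7 mm taper to 8 mm in diameter. Orientation as the mixer's housing.
- spacer: Plain aluminium sleeve standing on end, outer diameter 36 mm, bore 19 mm, 60 mm long; origin: centre of the underside, z along its axis (up). Both ends are alike. When fully down it stands on the flange and the spindle stands 42 mm out of it, so hold it by its upper end to keep the palm clear.
- spacer_mid (a point): Centre of the spacer sleeve, 30 mm from either end.
- carrier: White plastic disc, 144 mm across, 10 mm thick; origin: centre of underside, z up. Central boss 44 mm in diameter, top 28 mm above the underside; 19 mm bore. Three rim notches, 13 mm wide, in to radius 46 mm, at 0, 120, 240 degrees from x. Three upright pegs, 14 mm thick, at radius 58 mm, at 60, 180, 300 degrees, tops 45 mm above the underside.
- carrier_boss (a point): Centre of the top of the carrier's boss. Threaded on over the spacer with notches and pins out of line, the carrier stands level on the pin tops, 12 mm above the spacer, and turns easily; once turned into line (120 degrees away at most) it drops 12 mm onto the spacer and the pins stop it from turning further.
- bushing: Steel flanged bushing standing on its flange: flange 62 mm in diameter, 10 mm thick, hub 38 mm in diameter above it, 40 mm high overall, bore 19 mm; origin: centre of the flange's underside, z up. When fully down its flange lies on the carrier's boss, 133 mm above the bench, with the spindle 14 mm up its bore.
- eyepieces (a point): Obstacle: front of the eyepieces of the fixed microscope that stands between the carrier's side of the bench and the mixer's; nothing of it is nearer to the robot. Behind this point it spans from 180 mm to the left (+y) to 140 mm to the right, and with its screen reaches 580 mm above the bench. Cross from side to side drawn back toward the robot. World axes.
- specimen_cup: Bystander: white lidded specimen cup, 63 mm wide, 69 mm high, origin under its centre. Leave alone.
- stain_jar: Bystander: square clear stain jar with a blue-green lid, 63 x 63 x 104 mm, origin under its centre. Leave alone.
- saline_bottle: Bystander: small white bottle with a blue cap, 35 mm wide, 78 mm high, origin under its centre. Leave alone.

How it is judged:
On the way, in this order (a step that is already met when the one before it is completed fails the run):
1. the spacer stands fully down on the flange round the spindle, with the other two parts not yet on the spindle (horizontal distance between spacer_mid and spindle_tip below 0.004 m and z of spacer_mid in the frame of mixer between 0.072 and 0.078 m and (angle between spacer's own z axis and vertical below 0.06 rad or angle between spacer's own z axis and vertical above 3.08 rad) and horizontal distance between each of carrier, bushing and spindle_tip above 0.03 m), for 0.2 s.
2. the carrier has dropped over the drive pins and lies flat on the spacer, with the bushing not yet on the spindle (horizontal distance between each of spacer_mid, carrier and spindle_tip below 0.004 m and z of spacer_mid in the frame of mixer between 0.072 and 0.078 m and (angle between spacer's own z axis and vertical below 0.06 rad or angle between spacer's own z axis and vertical above 3.08 rad) and angle between carrier's own z axis and vertical below 0.06 rad and z of carrier in the frame of mixer between 0.101 and 0.1085 m and horizontal distance between bushing and spindle_tip above 0.03 m), for 0.2 s.
At the end, for the whole second after the job is handed in: All at rest on the spindle, within 4 mm of its axis, upright within 0.06 rad: spacer on the flange (centre 75 mm above the bench, +-3), carrier, boss up, on the spacer over the pins (underside 105 mm, -4 to +3.5), bushing, flange down, on the boss (underside 133 mm, -4 to +4.5) (horizontal distance between each of spacer_mid, carrier, bushing and spindle_tip below 0.004 m and z of spacer_mid in the frame of mixer between 0.072 and 0.078 m and (angle between spacer's own z axis and vertical below 0.06 rad or angle between spacer's own z axis and vertical above 3.08 rad) and angle between each of carrier, bushing's own z axis and vertical below 0.06 rad and z of carrier in the frame of mixer between 0.101 and 0.1085 m and z of bushing in the frame of mixer between 0.129 and 0.1375 m and linear speed of each of spacer, carrier, bushing below 0.02 m/s); the robot touches nothing.
It fails at once if the white specimen cup is moved more than 30 mm or tipped over (distance of specimen_cup from where it was at the start of the episode above 0.03 m or angle between specimen_cup's own z axis and vertical above 0.4 rad).
It fails at once if the stain jar is moved more than 30 mm or tipped over (distance of stain_jar from where it was at the start of the episode above 0.03 m or angle between stain_jar's own z axis and vertical above 0.4 rad).
It fails at once if the saline bottle is moved more than 30 mm or tipped over (distance of saline_bottle from where it was at the start of the episode above 0.03 m or angle between saline_bottle's own z axis and vertical above 0.4 rad).
It also fails if it takes over 72 s, if anything falls off the work surface, if the arm or the gripper's body presses on something with over 40 N, if the wrist force passes 120 N, or if a joint passes its speed limit or range.

## Working session

There is one attempt and no reset: what is moved stays moved. The work goes in short steps, Python scripts to look and compute and a tool call to move; the robot and the scene stay as the last step left them, time stands still between calls to the robot, and variables do not carry over. Pictures are saved under pics/ and viewed, about 8 in all and at most 12, crops included, and the job is handed in when it is done.

Besides the shell and the picture viewer there is one more tool, called after "Call:" by a JSON object that holds its "fn" and its "kwargs", one argument or row to a line. play_rows: Moves the arm, as the interface text tells. Its arguments: {"type":"object","properties":{"steps":{"type":"array"},"squeeze":{"type":"number"}},"required":["steps"]}

```bash
mkdir -p pics; cat > h.py <<'E'
import numpy as np,cv2
from bench import get_state,snapshot,job_done
def snap(n,f):
    s=snapshot(n); cv2.imwrite('pics/'+f+'.png',s['image'][:,:,::-1]); np.savez('pics/'+f+'.npz',**s); return s
def ray(s,u,v):
    K=s['camera_matrix'];T=s['T'];d=np.linalg.inv(K)@[u,v,1];d=T[:3,:3]@[d[0],-d[1],-d[2]];return T[:3,3],d
def onz(s,u,v,z):
    o,d=ray(s,u,v);return o+d*(z-o[2])/d[2]
def proj(s,p):
    T=s['T'];c=T[:3,:3].T@(np.array(p)-T[:3,3]);q=s['camera_matrix']@[c[0],-c[1],-c[2]];return q[:2]/q[2]
E
python3 - <<'E'
from h import *
np.set_printoptions(precision=3,suppress=True)
a=snap('top','t0');b=snap('side','s0')
for s in(a,b):print(s.keys(),s['camera_matrix'],s['T'])
st=get_state();print(st)
cv2.imwrite('pics/both.png',cv2.resize(np.hstack([a['image'],b['image']])[:,:,::-1],(800,300)))
E
```

```text
dict_keys(['image', 'camera_matrix', 'T']) [[459.928   0.    248.033]
 [  0.    459.928 193.834]
 [  0.      0.      1.   ]] [[-0.004  0.997 -0.08   0.498]
 [-1.    -0.005 -0.021 -0.118]
 [-0.021  0.079  0.997  1.82 ]
 [ 0.     0.     0.     1.   ]]
dict_keys(['image', 'camera_matrix', 'T']) [[367.28    0.    251.747]
 [  0.    367.28  196.037]
 [  0.      0.      1.   ]] [[-0.994 -0.086  0.064  0.668]
 [ 0.107 -0.814  0.571  0.525]
 [ 0.003  0.574  0.819  1.121]
 [ 0.     0.     0.     1.   ]]
{'t': 0.1, 'joint_pos': array([-1.395,  0.207,  1.543,  0.   ,  1.393, -0.151]), 'qvel': array([ 0.002, -0.001, -0.004, -0.001,  0.   ,  0.   ]), 'tau': array([ -0.001, -38.409, -29.255,  -0.   ,   0.005,  -0.   ]), 'eef_pos': array([ 0.184, -0.544,  0.23 ]), 'tcp_rot': array([[ 0.947,  0.321, -0.   ],
       [ 0.321, -0.947,  0.002],
       [ 0.   , -0.002, -1.   ]]), 'contact_force': array([ 0.5  , -0.247, -0.346]), 'moment': array([-0.011,  0.006, -0.038]), 'gripper_width': 0.08570214616025229}
```

View pics/t0.png

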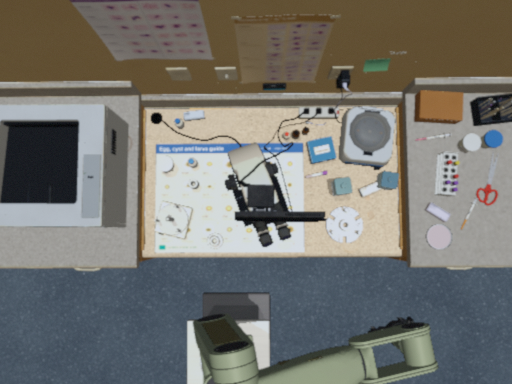

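View pics/s0.png

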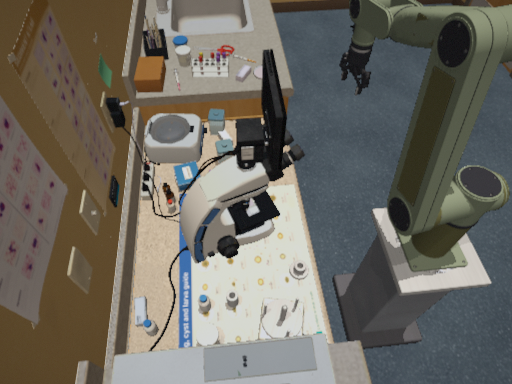

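```bash
python3 - <<'E'
import cv2,numpy as np
t=cv2.imread('pics/t0.png');s=cv2.imread('pics/s0.png')
A=cv2.resize(t[140:260,145:265],(400,400),interpolation=cv2.INTER_CUBIC)
B=cv2.resize(t[195:255,310:380],(400,343),interpolation=cv2.INTER_CUBIC)
C=cv2.resize(s[245:350,185:325],(800,600),interpolation=cv2.INTER_CUBIC)
im=np.zeros((400,800,3),np.uint8);im[:,:400]=A;im[:343,400:]=B
cv2.imwrite('pics/c1.png',im);cv2.imwrite('pics/c2.png',C)
E
```

```text
(no output)
```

View pics/c1.png

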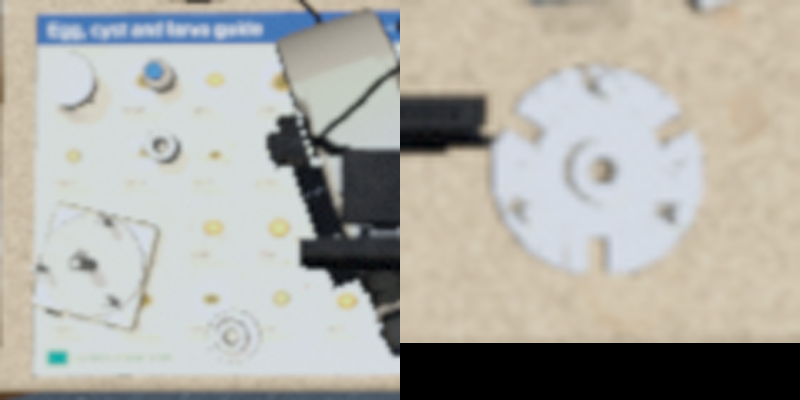

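View pics/c2.png

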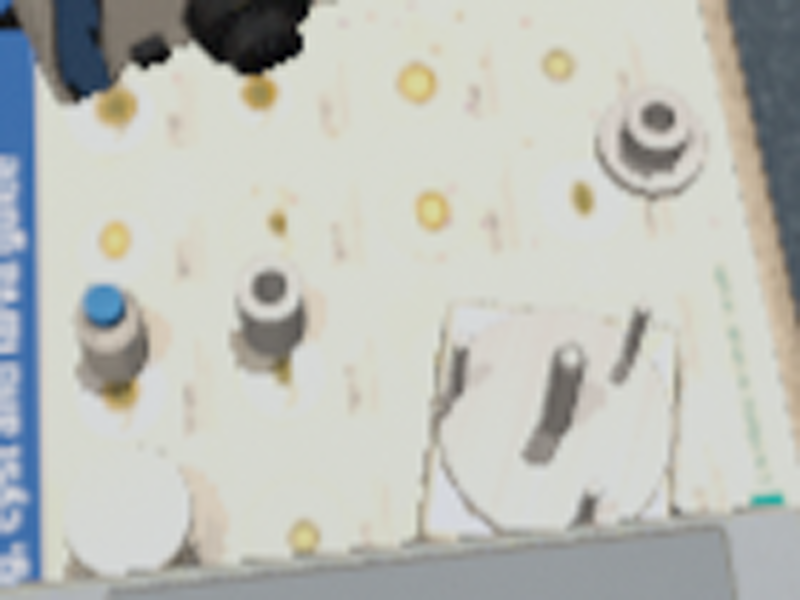

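```bash
python3 - <<'E'
from h import *
np.set_printoptions(precision=4,suppress=True)
t=np.load('pics/t0.npz');s=np.load('pics/s0.npz')
S=lambda u,v:((u-4.5+2)/5.714+185,(v-2.5)/5.714+245)
L=lambda u,v:((u-1.2)/3.333+145,(v-1.2)/3.333+140)
R=lambda u,v:((u-2.4-400)/5.714+310,(v-2.4)/5.714+195)
def tri(p,q):
    o,d=ray(t,*p);o2,d2=ray(s,*q);A=np.array([d,-d2]).T
    k=np.linalg.lstsq(A,o2-o,rcond=None)[0];a=o+k[0]*d;b=o2+k[1]*d2;return (a+b)/2,np.linalg.norm(a-b)
print('tip side',onz(s,*S(569,354),.147))
P=[onz(s,*S(*p),.117) for p in[(461,352),(641,314),(590,494)]]
P=np.array(P);print(P)
A=np.c_[2*P[:,:2],np.ones(3)];c=np.linalg.solve(A,(P[:,:2]**2).sum(1))[:2];print('pins ctr',c,np.linalg.norm(P[:,:2]-c,axis=1),np.degrees(np.arctan2(*(P[:,:2]-c).T[::-1])))
print('centroid',P.mean(0))
print('spacer side',onz(s,*S(269,288),.06),'top',onz(t,*L(164,146),.06),tri(L(164,146),S(269,288)))
print('bush side',onz(s,*S(657,117),.04),'top',onz(t,*L(232,337),.04))
for n,p,q in[('cup',(163,145,),None),]:pass
print('cap',onz(s,*S(104,305),.078),onz(t,*L(155,72),.078))
print('cup',onz(s,*S(130,508),.069),onz(t,*L(72,80),.069))
# carrier from top via hsv white mask
im=t['image'];w=im[195:255,310:380].astype(int)
m=((w[:,:,2]-w[:,:,0]>-8)&(w.sum(2)>420)).astype(np.uint8)
n,l,st,ce=cv2.connectedComponentsWithStats(m);i=1+np.argmax(st[1:,4]);print(st[i])
cs,_=cv2.findContours((l==i).astype(np.uint8),cv2.RETR_EXTERNAL,cv2.CHAIN_APPROX_NONE)
h=cv2.convexHull(cs[0])[:,0];pts=np.array([onz(t,x+310,y+195,.01) for x,y in h])
(cx,cy),r=cv2.minEnclosingCircle(pts[:,:2].astype(np.float32));print('carrier',cx,cy,r)
el=cv2.fitEllipse(pts[:,:2].astype(np.float32));print(el)
for z in(.01,.028):print('bore',onz(t,*R(602,170),z))
for p in[(598,253),(527,125),(668,125)]:
    q=onz(t,*R(*p),.005);print('notch',q,np.degrees(np.arctan2(q[1]-cy,q[0]-cx)),np.hypot(q[1]-cy,q[0]-cx))
print('eye',tri((265,241),(297,152)),tri((285,235),(297,152)),tri((265,241),(288,160)))
print('housing corners top',[onz(t,*L(*p),.035) for p in[(57,203),(160,229),(135,328),(32,303)]])
print('stain',onz(t,342,186,.104),onz(t,388,180,.104), 'screen',onz(t,237,216,.58),onz(t,325,216,.58))
E
```

```text
tip side [0.5443 0.2141 0.147 ]
[[0.5922 0.198  0.117 ]
 [0.5025 0.1888 0.117 ]
 [0.5412 0.2705 0.117 ]]
pins ctr [0.5447 0.2188] [0.0518 0.0518 0.0518] [ -23.6021 -144.6744   93.9626]
centroid [0.5453 0.2191 0.117 ]
spacer side [0.6828 0.1356 0.06  ] top [0.6798 0.1283 0.06  ] (array([0.6822, 0.1302, 0.045 ]), np.float64(0.0016514560267805204))
bush side [0.4612 0.0537 0.04  ] top [0.4592 0.0508 0.04  ]
cap [0.7665 0.1421 0.078 ] [0.7635 0.1366 0.078 ]
cup [0.758 0.241 0.069] [0.7562 0.2341 0.069 ]
[ 16  11  37  37 989]
carrier 0.5202325582504272 -0.45486170053482056 0.07250649482011795
((0.5204939842224121, -0.45500004291534424), (0.14271673560142517, 0.14348360896110535), 159.4576416015625)
bore [ 0.5209 -0.4582  0.01  ]
bore [ 0.5206 -0.4548  0.028 ]
notch [ 0.4642 -0.4553  0.005 ] -179.6001658252777 0.05600778187522111
notch [ 0.552  -0.4084  0.005 ] 55.648533231690955 0.056281864324778726
notch [ 0.5516 -0.5049  0.005 ] -57.92578831791206 0.059041314021130366
eye (array([ 0.4663, -0.1404,  0.3591]), np.float64(0.0030080079028234905)) (array([ 0.4669, -0.2021,  0.2948]), np.float64(0.03353178651095206)) (array([ 0.4764, -0.1436,  0.3213]), np.float64(0.025520088247162256))
housing corners top [array([0.616 , 0.2571, 0.035 ]), array([0.5849, 0.1359, 0.035 ]), array([0.4698, 0.1643, 0.035 ]), array([0.4993, 0.285 , 0.035 ])]
stain [ 0.6625 -0.4325  0.104 ] [ 0.684  -0.6037  0.104 ] screen [ 0.5372 -0.0616  0.58  ] [ 0.5362 -0.2981  0.58  ]
```

```bash
cat >> h.py <<'E'
def plan(wps,vmax=.04,dyaw=0):
    """per-leg tool-frame shift per row (mm) and row count from current pose; dyaw deg: yaw assumed turned before"""
    st=get_state();p=st['eef_pos'];R=st['tcp_rot'];y=np.arctan2(R[1,0],R[0,0])
    print('t %.2f p'%st['t'],p.round(4),'yaw %.2f'%np.degrees(y),'tilt',R[:2,2].round(4),'F',st['contact_force'].round(1),'M',st['moment'].round(2),'w %.4f'%st['gripper_width'])
    y+=np.radians(dyaw);c,s=np.cos(y),np.sin(y)
    for w in wps:
        d=np.array(w)-p;l=np.array([c*d[0]+s*d[1],s*d[0]-c*d[1],-d[2]])
        n=max(1,int(np.ceil(np.abs(l).max()/vmax)));print(w,'n',n,'row mm',(l/n*1000).round(2),'tot',(l*1000).round(1));p=np.array(w)
E
python3 -c "
from h import *
plan([(.30,-.30,.23),(.36,-.1,.23),(.39,.06,.23),(.52,.13,.22),(.681,.132,.13)],dyaw=17)"
```

```text
t 0.10 p [ 0.1845 -0.5439  0.2302] yaw 18.72 tilt [-0.0003  0.0021] F [ 0.5 -0.2 -0.3] M [-0.01  0.01 -0.04] w 0.0857
(0.3, -0.3, 0.23) n 6 row mm [ 39.37 -21.76   0.04] tot [ 2.362e+02 -1.305e+02  2.000e-01]
(0.36, -0.1, 0.23) n 5 row mm [ 33.1  -25.47  -0.  ] tot [ 165.5 -127.3   -0. ]
(0.39, 0.06, 0.23) n 3 row mm [ 39.26 -37.46  -0.  ] tot [ 117.8 -112.4   -0. ]
(0.52, 0.13, 0.22) n 4 row mm [36.6   4.77  2.5 ] tot [146.4  19.1  10. ]
(0.681, 0.132, 0.13) n 4 row mm [32.97 23.1  22.5 ] tot [131.9  92.4  90. ]
```

Call:
{"fn": "play_rows", "kwargs": {
  "steps": [
    [0,0,0,0,0,-5.7,1],
    [0,0,0,0,0,-5.7,1],
    [0,0,0,0,0,-5.6,1],
    [0.0337,-0.0186,0,0,0,0,1],
    [0.0337,-0.0186,0,0,0,0,1],
    [0.0337,-0.0186,0,0,0,0,1],
    [0.0337,-0.0186,0,0,0,0,1],
    [0.0337,-0.0186,0,0,0,0,1],
    [0.0337,-0.0186,0,0,0,0,1],
    [0.0337,-0.0186,0,0,0,0,1],
    [0.0276,-0.0212,0,0,0,0,1],
    [0.0276,-0.0212,0,0,0,0,1]
  ]
}}

```text
t: 1.1
eef_pos: [0.3202, -0.2324, 0.2309]
tcp_rot: [[0.812, 0.584, -0.0], [0.584, -0.812, 0.001], [0.0, -0.001, -1.0]]
contact_force: [0.3, -0.2, -0.5]
gripper_width: 0.0852
```

Call:
{"fn": "play_rows", "kwargs": {
  "steps": [
    [0.0276,-0.0212,0,0,0,0,1],
    [0.0276,-0.0212,0,0,0,0,1],
    [0.0276,-0.0212,0,0,0,0,1],
    [0.0276,-0.0212,0,0,0,0,1],
    [0.0295,-0.0281,0,0,0,0,1],
    [0.0295,-0.0281,0,0,0,0,1],
    [0.0295,-0.0281,0,0,0,0,1],
    [0.0295,-0.0281,0,0,0,0,1],
    [0.0366,0.0048,0.0025,0,0,0,1],
    [0.0366,0.0048,0.0025,0,0,0,1],
    [0.0366,0.0048,0.0025,0,0,0,1],
    [0.0366,0.0048,0.0025,0,0,0,1]
  ]
}}

```text
t: 2.1
eef_pos: [0.5212, 0.1304, 0.2205]
tcp_rot: [[0.811, 0.585, -0.001], [0.585, -0.811, -0.0], [-0.001, -0.0, -1.0]]
contact_force: [-0.2, -1.2, 0.4]
gripper_width: 0.0853
```

```bash
python3 - <<'E'
from h import *
plan([(.681,.132,.10),(.681,.132,.036)])
# top image unobstructed at start? refine spacer/bushing/cross-view medians
for n in('top','side'):
    s=snap(n,n+'1'); p=get_state()['eef_pos']; print(n,'tcp proj',proj(s,p))
a=cv2.imread('pics/side1.png')[240:350,180:330]
cv2.imwrite('pics/c3.png',cv2.resize(a,(800,587),interpolation=cv2.INTER_CUBIC))
E
```

```text
t 2.10 p [0.5212 0.1304 0.2205] yaw 35.80 tilt [-0.0009 -0.0002] F [-0.2 -1.2  0.4] M [-0.03 -0.05 -0.03] w 0.0853
(0.681, 0.132, 0.1) n 4 row mm [32.63 23.05 30.13] tot [130.5  92.2 120.5]
(0.681, 0.132, 0.036) n 2 row mm [ 0.  0. 32.] tot [ 0.  0. 64.]
top tcp proj [186.01959324 222.53963278]
side tcp proj [289.12013733 265.80947386]
```

View pics/c3.png

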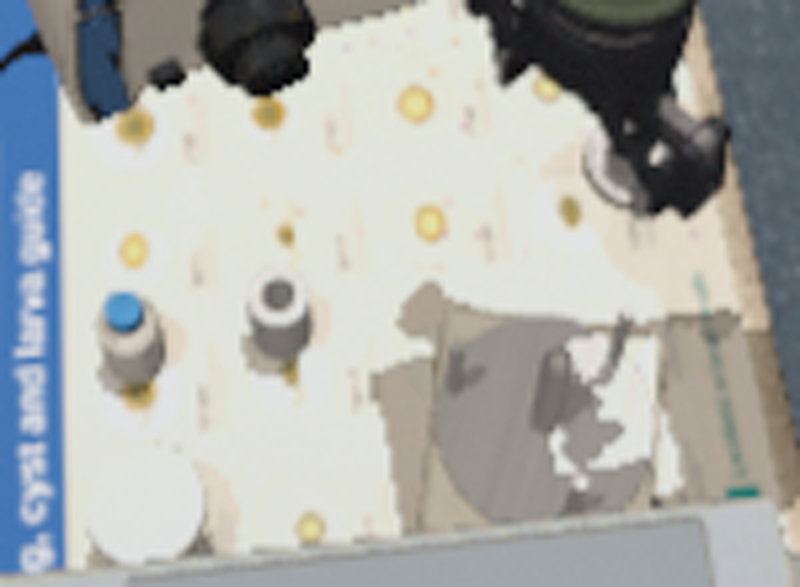

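Call:
{"fn": "play_rows", "kwargs": {
  "steps": [
    [0.0261,0.0184,0.0241,0,0,0,1],
    [0.0261,0.0184,0.0241,0,0,0,1],
    [0.0261,0.0184,0.0241,0,0,0,1],
    [0.0261,0.0184,0.0241,0,0,0,1],
    [0.0261,0.0184,0.0241,0,0,0,1],
    [0,0,0.032,0,0,0,1],
    [0,0,0.032,0,0,0,1],
    [0,0,0,0,0,0,-1],
    [0,0,0,0,0,0,-1],
    [0,0,0,0,0,0,-1],
    [0,0,0,0,0,0,-1],
    [0,0,0,0,0,0,-1]
  ],
  "squeeze": 40
}}

```text
t: 3.2
eef_pos: [0.6823, 0.1306, 0.0408]
tcp_rot: [[0.812, 0.584, 0.006], [0.584, -0.812, 0.0], [0.005, 0.003, -1.0]]
contact_force: [-0.5, -0.3, 3.3]
gripper_width: 0.0355
```

```bash
python3 - <<'E'
from h import *
plan([(.681,.132,.16),(.544,.216,.16)])
E
```

```text
t 3.20 p [0.6823 0.1306 0.0408] yaw 35.73 tilt [0.006  0.0004] F [-0.5 -0.3  3.3] M [-0.1   0.06  0.  ] w 0.0355
(0.681, 0.132, 0.16) n 3 row mm [ -0.08  -0.65 -39.73] tot [  -0.2   -1.9 -119.2]
(0.544, 0.216, 0.16) n 4 row mm [-15.54 -37.05  -0.  ] tot [ -62.2 -148.2   -0. ]
```

Call:
{"fn": "play_rows", "kwargs": {
  "steps": [
    [0,0,-0.04,0,0,0,-1],
    [0,0,-0.04,0,0,0,-1],
    [0,0,-0.04,0,0,0,-1],
    [0,0,-0.04,0,0,0,-1],
    [-0.0124,-0.0296,-0.001,0,0,0,-1],
    [-0.0124,-0.0296,-0.001,0,0,0,-1],
    [-0.0124,-0.0296,-0.001,0,0,0,-1],
    [-0.0124,-0.0296,-0.001,0,0,0,-1],
    [-0.0124,-0.0296,-0.001,0,0,0,-1],
    [0,0,0,0,0,0,-1]
  ]
}}

```text
t: 4.03
eef_pos: [0.5382, 0.2175, 0.2032]
tcp_rot: [[0.809, 0.587, -0.002], [0.587, -0.809, 0.002], [-0.001, -0.003, -1.0]]
contact_force: [0.2, -0.0, -2.4]
gripper_width: 0.035
```

```bash
python3 - <<'E'
from h import *
plan([])
for n in('top','side'):
    s=snap(n,n+'2'); p=get_state()['eef_pos']; print(n,'tcp proj',proj(s,p),'bottom',proj(s,p-[0,0,.041]))
a=cv2.imread('pics/side2.png')[220:350,210:340];b=cv2.imread('pics/top2.png')[170:270,130:230]
cv2.imwrite('pics/c4.png',np.hstack([cv2.resize(a,(520,520),interpolation=cv2.INTER_CUBIC),cv2.resize(b,(280,280)).repeat(2,0)[:520][::1] if 0 else np.vstack([cv2.resize(b,(280,280),interpolation=cv2.INTER_CUBIC),np.zeros((240,280,3),np.uint8)])]))
E
```

```text
t 4.03 p [0.5382 0.2175 0.2032] yaw 35.98 tilt [-0.0021  0.0021] F [ 0.2 -0.  -2.4] M [ 0.02 -0.   -0.03] w 0.0350
top tcp proj [163.12236996 218.6063796 ] bottom [165.45150093 218.8983874 ]
side tcp proj [286.43371494 299.55131288] bottom [285.19190957 304.89151718]
```

View pics/c4.png

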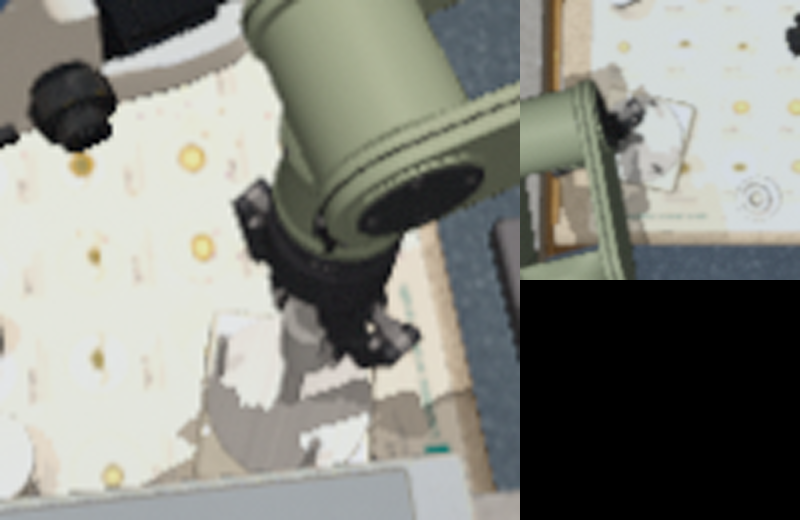

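Call:
{"fn": "play_rows", "kwargs": {
  "steps": [
    [0.0022,0.0072,0,0,0,0,-1],
    [0,0,0.006,0,0,0,-1],
    [0,0,0.006,0,0,0,-1],
    [0,0,0,0,0,0,-1]
  ]
}}

```text
t: 4.47
eef_pos: [0.5491, 0.2086, 0.1876]
tcp_rot: [[0.813, 0.583, -0.003], [0.583, -0.813, -0.001], [-0.003, -0.001, -1.0]]
contact_force: [-0.8, -0.2, -1.9]
gripper_width: 0.0352
```

```bash
python3 -c "
from h import *
plan([(.5443,.213,.19),(.5443,.213,.181)])"
```

```text
t 4.47 p [0.5491 0.2086 0.1876] yaw 35.63 tilt [-0.0034 -0.0008] F [-0.8 -0.2 -1.9] M [-0.02  0.02 -0.03] w 0.0352
(0.5443, 0.213, 0.19) n 1 row mm [-1.32 -6.35 -2.39] tot [-1.3 -6.3 -2.4]
(0.5443, 0.213, 0.181) n 1 row mm [0. 0. 9.] tot [0. 0. 9.]
```

Call:
{"fn": "play_rows", "kwargs": {
  "steps": [
    [-0.0013,-0.0063,0,0,0,0,-1],
    [0,0,0,0,0,0,-1],
    [0,0,0.004,0,0,0,-1],
    [0,0,0.004,0,0,0,-1],
    [0,0,0,0,0,0,-1]
  ]
}}

```text
t: 4.88
eef_pos: [0.5442, 0.2137, 0.1809]
tcp_rot: [[0.812, 0.584, -0.001], [0.584, -0.812, -0.001], [-0.002, 0.0, -1.0]]
contact_force: [-0.3, -1.2, -1.1]
gripper_width: 0.0352
```

```bash
python3 -c "
from h import *
plan([(.5443,.213,.18)])"
```

```text
t 4.88 p [0.5442 0.2137 0.1809] yaw 35.74 tilt [-0.0013 -0.0013] F [-0.3 -1.2 -1.1] M [-0.15  0.02 -0.05] w 0.0352
(0.5443, 0.213, 0.18) n 1 row mm [-0.29  0.62  0.89] tot [-0.3  0.6  0.9]
```

Call:
{"fn": "play_rows", "kwargs": {
  "steps": [
    [-0.0006,0.0008,0.004,0,0,0,-1],
    [0,0,0.004,0,0,0,-1],
    [0,0,0.004,0,0,0,-1],
    [0,0,0,0,0,0,-1]
  ]
}}

```text
t: 5.22
eef_pos: [0.5438, 0.2129, 0.1683]
tcp_rot: [[0.812, 0.584, -0.002], [0.584, -0.812, -0.0], [-0.002, -0.001, -1.0]]
contact_force: [0.0, -0.5, -1.5]
gripper_width: 0.0352
```

```bash
python3 -c "
from h import *
plan([])"
```

```text
t 5.22 p [0.5438 0.2129 0.1683] yaw 35.71 tilt [-0.0022 -0.0004] F [ 0.  -0.5 -1.5] M [-0.18  0.1   0.06] w 0.0352
```

Call:
{"fn": "play_rows", "kwargs": {
  "steps": [
    [0,0,0.008,0,0,0,-1],
    [0,0,0.008,0,0,0,-1],
    [0,0,0.008,0,0,0,-1],
    [0,0,0.008,0,0,0,-1],
    [0,0,0.008,0,0,0,-1],
    [0,0,0.008,0,0,0,-1],
    [0,0,0.008,0,0,0,-1],
    [0,0,0.008,0,0,0,-1],
    [0,0,0.008,0,0,0,-1],
    [0,0,0,0,0,0,-1]
  ]
}}

```text
t: 6.05
eef_pos: [0.5435, 0.2129, 0.0952]
tcp_rot: [[0.812, 0.584, -0.003], [0.584, -0.812, -0.0], [-0.002, -0.001, -1.0]]
contact_force: [-0.7, -1.6, -2.3]
gripper_width: 0.0357
```

```bash
python3 -c "
from h import *
plan([])"
```

```text
t 6.05 p [0.5435 0.2129 0.0952] yaw 35.72 tilt [-0.0026 -0.0004] F [-0.7 -1.6 -2.3] M [-0.37  0.29  0.  ] w 0.0357
```

Call:
{"fn": "play_rows", "kwargs": {
  "steps": [
    [0,0,0.004,0,0,0,-1],
    [0,0,0.003,0,0,0,-1],
    [0,0,0,0,0,0,0.25],
    [0,0,0,0,0,0,0.25],
    [0,0,0,0,0,0,0.25],
    [0,0,-0.03,0,0,0,0.25],
    [0,0,-0.04,0,0,0,0.25],
    [0,0,-0.04,0,0,0,0.25],
    [0,0,-0.02,0,0,0,0.25]
  ]
}}

```text
t: 6.8
eef_pos: [0.5482, 0.2142, 0.2276]
tcp_rot: [[0.812, 0.584, 0.011], [0.584, -0.812, 0.003], [0.011, 0.004, -1.0]]
contact_force: [1.9, -0.2, 1.5]
gripper_width: 0.0535
```

```bash
python3 -c "
from h import *
plan([(.42,.13,.22),(.36,-.05,.22),(.33,-.25,.22),(.43,-.42,.2),(.5205,-.455,.13)])"
```

```text
t 6.80 p [0.5482 0.2142 0.2276] yaw 35.73 tilt [0.0112 0.0031] F [ 1.9 -0.2  1.5] M [ 0.05 -0.02 -0.02] w 0.0535
(0.42, 0.13, 0.22) n 4 row mm [-38.31  -1.62   1.91] tot [-153.2   -6.5    7.6]
(0.36, -0.05, 0.22) n 4 row mm [-38.46  27.77  -0.  ] tot [-153.8  111.1   -0. ]
(0.33, -0.25, 0.22) n 4 row mm [-35.29  36.21  -0.  ] tot [-141.2  144.8   -0. ]
(0.43, -0.42, 0.2) n 5 row mm [-3.62 39.28  4.  ] tot [-18.1 196.4  20. ]
(0.5205, -0.455, 0.13) n 3 row mm [17.67 27.09 23.33] tot [53.  81.3 70. ]
```

Call:
{"fn": "play_rows", "kwargs": {
  "steps": [
    [-0.038,-0.0016,0,0,0,0,0.25],
    [-0.038,-0.0016,0,0,0,0,0.25],
    [-0.038,-0.0016,0,0,0,0,0.25],
    [-0.038,-0.0016,0,0,0,0,0.25],
    [-0.0308,0.0222,0,0,0,0,0.6],
    [-0.0308,0.0222,0,0,0,0,0.6],
    [-0.0308,0.0222,0,0,0,0,0.6],
    [-0.0308,0.0222,0,0,0,0,0.6],
    [-0.0308,0.0222,0,0,0,0,0.6],
    [-0.0282,0.029,0,0,0,0,0.6],
    [-0.0282,0.029,0,0,0,0,0.6],
    [-0.0282,0.029,0,0,0,0,0.6]
  ]
}}

```text
t: 7.8
eef_pos: [0.3397, -0.1729, 0.2223]
tcp_rot: [[0.812, 0.584, 0.005], [0.584, -0.812, -0.003], [0.002, 0.005, -1.0]]
contact_force: [1.0, 0.1, -0.1]
gripper_width: 0.0687
```

Call:
{"fn": "play_rows", "kwargs": {
  "steps": [
    [-0.0282,0.029,0,0,0,0,0.6],
    [-0.0282,0.029,0,0,0,0,0.6],
    [-0.0036,0.0393,0.004,0,0,0,0.6],
    [-0.0036,0.0393,0.004,0,0,0,0.6],
    [-0.0036,0.0393,0.004,0,0,0,0.6],
    [-0.0036,0.0393,0.004,0,0,0,0.6],
    [-0.0036,0.0393,0.004,0,0,0,0.6],
    [0.0176,0.0271,0,0,0,0,0.6],
    [0.0176,0.0271,0,0,0,0,0.6],
    [0.0176,0.0271,0,0,0,0,0.6],
    [0,0,0.01,0,0,7,0.6],
    [0,0,0.01,0,0,7,0.6]
  ]
}}

```text
t: 8.8
eef_pos: [0.521, -0.4574, 0.1817]
tcp_rot: [[0.931, 0.366, 0.004], [0.366, -0.931, -0.004], [0.002, 0.005, -1.0]]
contact_force: [0.5, -0.1, -0.2]
gripper_width: 0.0682
```

Call:
{"fn": "play_rows", "kwargs": {
  "steps": [
    [0,0,0.01,0,0,7,0.6],
    [0,0,0.01,0,0,7,0.6],
    [0,0,0.01,0,0,7,0.6],
    [0,0,0,0,0,1.2,0.6],
    [0,0,0,0,0,0,0.6],
    [0,0,0,0,0,0,0.6]
  ]
}}

```text
t: 9.3
eef_pos: [0.5186, -0.4563, 0.1519]
tcp_rot: [[1.0, -0.006, 0.002], [-0.006, -1.0, -0.002], [0.002, 0.002, -1.0]]
contact_force: [0.0, -0.9, 0.6]
gripper_width: 0.0684
```

```bash
python3 - <<'E'
from h import *
plan([(.5205,-.455,.05)])
for n in('top','side'):
    s=snap(n,n+'3'); p=get_state()['eef_pos']; print(n,proj(s,[.5205,-.455,.028]))
a=cv2.imread('pics/side3.png')[245:350,185:325]
b=cv2.imread('pics/top3.png')[190:260,305:385]
cv2.imwrite('pics/c5.png',np.hstack([cv2.resize(a,(400,300),interpolation=cv2.INTER_CUBIC),cv2.resize(b,(343,300),interpolation=cv2.INTER_CUBIC)]))
E
```

```text
t 9.30 p [ 0.5186 -0.4563  0.1519] yaw -0.33 tilt [ 0.0017 -0.0016] F [ 0.  -0.9  0.6] M [-0.03  0.05 -0.04] w 0.0684
(0.5205, -0.455, 0.05) n 3 row mm [ 0.63 -0.44 33.98] tot [  1.9  -1.3 101.9]
top [344.98425993 224.36401226]
side [261.34134477 150.12585683]
```

View pics/c5.png

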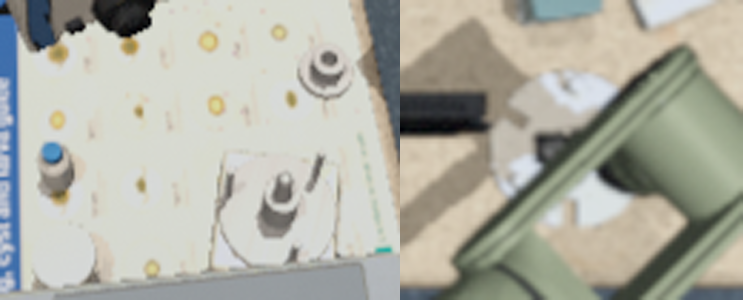

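Call:
{"fn": "play_rows", "kwargs": {
  "steps": [
    [0.0028,-0.003,0.03,0,0,0,0.6],
    [0,0,0.033,0,0,0,0.6],
    [0,0,0.033,0,0,0,0.6],
    [0,0,0.025,0,0,0,0.6],
    [0,0,0.01,0,0,0,0.6],
    [0,0,0.005,0,0,0,0.6],
    [0,0,0,0,0,0,0.6],
    [0,0,0,0,0,0,0.6]
  ]
}}

```text
t: 10.07
eef_pos: [0.522, -0.4541, 0.017]
tcp_rot: [[1.0, -0.008, 0.002], [-0.008, -1.0, -0.003], [0.003, 0.003, -1.0]]
contact_force: [0.9, -0.6, -0.2]
gripper_width: 0.0684
```

```bash
python3 -c "
from h import *
plan([(.5215,-.453,.012)])"
```

```text
t 10.07 p [ 0.522  -0.4541  0.017 ] yaw -0.46 tilt [ 0.0025 -0.0028] F [ 0.9 -0.6 -0.2] M [0.02 0.02 0.02] w 0.0684
(0.5215, -0.453, 0.012) n 1 row mm [-0.47 -1.09  4.96] tot [-0.5 -1.1  5. ]
```

Call:
{"fn": "play_rows", "kwargs": {
  "steps": [
    [0,0,0.0035,0,0,0,0.6],
    [0,0,0,0,0,0,-1],
    [0,0,0,0,0,0,-1],
    [0,0,0,0,0,0,-1],
    [0,0,0,0,0,0,-1]
  ],
  "squeeze": 50
}}

```text
t: 10.48
eef_pos: [0.5218, -0.4546, 0.0137]
tcp_rot: [[1.0, -0.008, 0.003], [-0.008, -1.0, -0.004], [0.003, 0.004, -1.0]]
contact_force: [-0.8, -0.8, 6.0]
gripper_width: 0.0412
```

```bash
python3 -c "
from h import *
plan([])"
```

```text
t 10.48 p [ 0.5218 -0.4546  0.0137] yaw -0.48 tilt [ 0.0027 -0.004 ] F [-0.8 -0.8  6. ] M [-0.3   0.1  -0.09] w 0.0412
```

Call:
{"fn": "play_rows", "kwargs": {
  "steps": [
    [0,0,-0.01,0,0,0,-1],
    [0,0,-0.02,0,0,0,-1],
    [0,0,-0.02,0,0,0,-1],
    [0,0,0,0,0,0,-1]
  ]
}}

```text
t: 10.82
eef_pos: [0.5225, -0.4542, 0.0653]
tcp_rot: [[1.0, -0.008, 0.004], [-0.008, -1.0, -0.004], [0.004, 0.004, -1.0]]
contact_force: [1.0, -0.9, -1.9]
gripper_width: 0.0415
```

```bash
python3 - <<'E'
from h import *
plan([])
a=snap('side','side4');b=snap('top','top4')
p=get_state()['eef_pos'];q=p-[0,0,.013]+[0,0,.01]
print(proj(a,q),proj(b,q))
A=cv2.resize(a['image'][110:200,205:325],(450,338),interpolation=cv2.INTER_CUBIC)
B=cv2.resize(b['image'][185:265,300:390],(350,311),interpolation=cv2.INTER_CUBIC)
im=np.zeros((338,800,3),np.uint8);im[:,:450]=A;im[:311,450:]=B
cv2.imwrite('pics/c6.png',im[:,:,::-1])
E
```

```text
t 10.82 p [ 0.5225 -0.4542  0.0653] yaw -0.47 tilt [ 0.0043 -0.0041] F [ 1.  -0.9 -1.9] M [-0.1  -0.1  -0.08] w 0.0415
[261.50710311 145.29375864] [345.87437949 224.16060692]
```

View pics/c6.png

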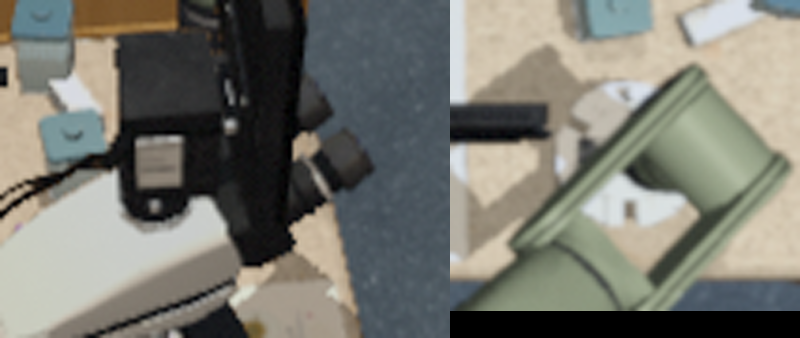

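Call:
{"fn": "play_rows", "kwargs": {
  "steps": [
    [0,0,-0.032,0,0,-7.15,-1],
    [0,0,-0.032,0,0,-7.15,-1],
    [0,0,-0.032,0,0,-7.15,-1],
    [0,0,-0.032,0,0,-7.15,-1],
    [0,0,-0.032,0,0,-7.15,-1],
    [0,0,0,0,0,0,-1]
  ]
}}

```text
t: 11.42
eef_pos: [0.5232, -0.4551, 0.2283]
tcp_rot: [[0.814, 0.58, 0.008], [0.58, -0.814, -0.008], [0.002, 0.011, -1.0]]
contact_force: [1.7, -2.3, -0.6]
gripper_width: 0.041
```

```bash
python3 -c "
from h import *
plan([(.42,-.42,.225),(.33,-.25,.225),(.35,-.05,.225),(.42,.12,.225),(.5435,.2125,.225)],vmax=.03)"
```

```text
t 11.42 p [ 0.5232 -0.4551  0.2283] yaw 35.46 tilt [ 0.0079 -0.0084] F [ 1.7 -2.3 -0.6] M [-0.06 -0.13  0.  ] w 0.0410
(0.42, -0.42, 0.225) n 3 row mm [-21.22 -29.5    1.11] tot [-63.7 -88.5   3.3]
(0.33, -0.25, 0.225) n 7 row mm [  3.62 -27.24  -0.  ] tot [  25.3 -190.7   -0. ]
(0.35, -0.05, 0.225) n 6 row mm [ 22.05 -25.22  -0.  ] tot [ 132.3 -151.3   -0. ]
(0.42, 0.12, 0.225) n 6 row mm [ 25.94 -16.31  -0.  ] tot [155.6 -97.9  -0. ]
(0.5435, 0.2125, 0.225) n 6 row mm [25.71 -0.61 -0.  ] tot [154.3  -3.7  -0. ]
```

Call:
{"fn": "play_rows", "kwargs": {
  "steps": [
    [-0.0212,-0.0295,0,0,0,0,-1],
    [-0.0212,-0.0295,0,0,0,0,-1],
    [-0.0212,-0.0295,0,0,0,0,-1],
    [0.0036,-0.0272,0,0,0,0,-1],
    [0.0036,-0.0272,0,0,0,0,-1],
    [0.0036,-0.0272,0,0,0,0,-1],
    [0.0036,-0.0272,0,0,0,0,-1],
    [0.0036,-0.0272,0,0,0,0,-1],
    [0.0036,-0.0272,0,0,0,0,-1],
    [0.0036,-0.0272,0,0,0,0,-1],
    [0.022,-0.0252,0,0,0,0,-1],
    [0.022,-0.0252,0,0,0,0,-1]
  ]
}}

```text
t: 12.42
eef_pos: [0.333, -0.1784, 0.2185]
tcp_rot: [[0.819, 0.574, -0.003], [0.574, -0.819, 0.004], [-0.001, -0.005, -1.0]]
contact_force: [1.2, 0.4, -4.0]
gripper_width: 0.0414
```

Call:
{"fn": "play_rows", "kwargs": {
  "steps": [
    [0.022,-0.0252,0,0,0,0,-1],
    [0.022,-0.0252,0,0,0,0,-1],
    [0.022,-0.0252,0,0,0,0,-1],
    [0.022,-0.0252,0,0,0,0,-1],
    [0.0259,-0.0163,0,0,0,0,-1],
    [0.0259,-0.0163,0,0,0,0,-1],
    [0.0259,-0.0163,0,0,0,0,-1],
    [0.0259,-0.0163,0,0,0,0,-1],
    [0.0259,-0.0163,0,0,0,0,-1],
    [0.0259,-0.0163,0,0,0,0,-1],
    [0,0,0,0,0,0,-1],
    [0,0,0,0,0,0,-1]
  ]
}}

```text
t: 13.42
eef_pos: [0.4176, 0.1231, 0.2187]
tcp_rot: [[0.815, 0.579, -0.005], [0.579, -0.815, -0.001], [-0.005, -0.003, -1.0]]
contact_force: [-0.2, -0.3, -3.7]
gripper_width: 0.0415
```

```bash
python3 - <<'E'
from h import *
plan([(.5435,.2125,.205),(.5435,.2125,.165)],vmax=.03)
np.set_printoptions(precision=4,suppress=True)
a=snap('side','side5');b=snap('top','top5')
p=get_state()['eef_pos'];print(proj(a,p),proj(b,p))
A=a['image'][190:340,215:375];B=b['image'][180:300,120:248]
cv2.imwrite('pics/c7.png',np.hstack([cv2.resize(A,(450,422),interpolation=cv2.INTER_CUBIC),cv2.resize(B,(350,422),interpolation=cv2.INTER_CUBIC)])[:,:,::-1])
E
```

```text
t 13.42 p [0.4176 0.1231 0.2187] yaw 35.40 tilt [-0.0054 -0.0007] F [-0.2 -0.3 -3.7] M [-0.01  0.05  0.02] w 0.0415
(0.5435, 0.2125, 0.205) n 6 row mm [2.574e+01 1.000e-02 2.280e+00] tot [1.544e+02 1.000e-01 1.370e+01]
(0.5435, 0.2125, 0.165) n 2 row mm [ 0.  0. 20.] tot [ 0.  0. 40.]
[327.4965 258.6513] [188.9346 254.0417]
```

View pics/c7.png

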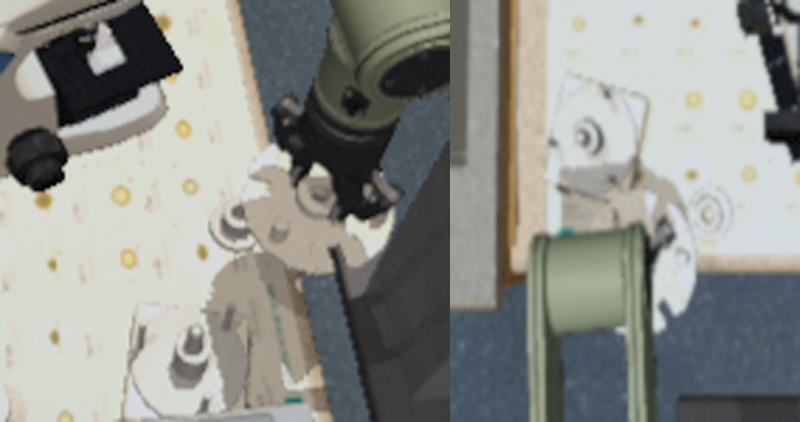

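```bash
python3 - <<'E'
from h import *
a=np.load('pics/side5.npz')
f=lambda u,v:((u+.5)/2.8125-.5+215,(v+.5)/2.8125-.5+190)
print(onz(a,*f(318,198),.233),onz(a,*f(319,201),.233),onz(a,*f(196,328),.147))
E
```

```text
[0.42163013 0.13188793 0.233     ] [0.42138869 0.1349813  0.233     ] [0.54363581 0.21361071 0.147     ]
```

Call:
{"fn": "play_rows", "kwargs": {
  "steps": [
    [0.0254,0,0,0,0,0,-1],
    [0.0254,0,0,0,0,0,-1],
    [0.0254,0,0,0,0,0,-1],
    [0.0254,0,0,0,0,0,-1],
    [0.0254,0,0,0,0,0,-1],
    [0.0254,0,0,0,0,0,-1],
    [0,0,0.02,0,0,0,-1],
    [0,0,0.02,0,0,0,-1],
    [0,0,0.008,0,0,0,-1],
    [0,0,0,0,0,0,-1],
    [0,0,0,0,0,0,-1]
  ]
}}

```text
t: 14.43
eef_pos: [0.5429, 0.2089, 0.1725]
tcp_rot: [[0.817, 0.576, -0.002], [0.576, -0.817, -0.001], [-0.002, -0.001, -1.0]]
contact_force: [0.4, 0.1, -3.5]
gripper_width: 0.0416
```

```bash
python3 - <<'E'
from h import *
plan([(.542,.211,.165),(.542,.211,.158)],vmax=.03)
a=snap('side','side6')
p=get_state()['eef_pos'];print(proj(a,p))
A=a['image'][220:350,205:335]
cv2.imwrite('pics/c8.png',cv2.resize(A,(600,600),interpolation=cv2.INTER_CUBIC)[:,:,::-1])
E
```

```text
t 14.43 p [0.5429 0.2089 0.1725] yaw 35.18 tilt [-0.0022 -0.0006] F [ 0.4  0.1 -3.5] M [-0.04 -0.01  0.03] w 0.0416
(0.542, 0.211, 0.165) n 1 row mm [ 0.52 -2.22  7.51] tot [ 0.5 -2.2  7.5]
(0.542, 0.211, 0.158) n 1 row mm [0. 0. 7.] tot [0. 0. 7.]
[284.80883922 301.32497834]
```

View pics/c8.png

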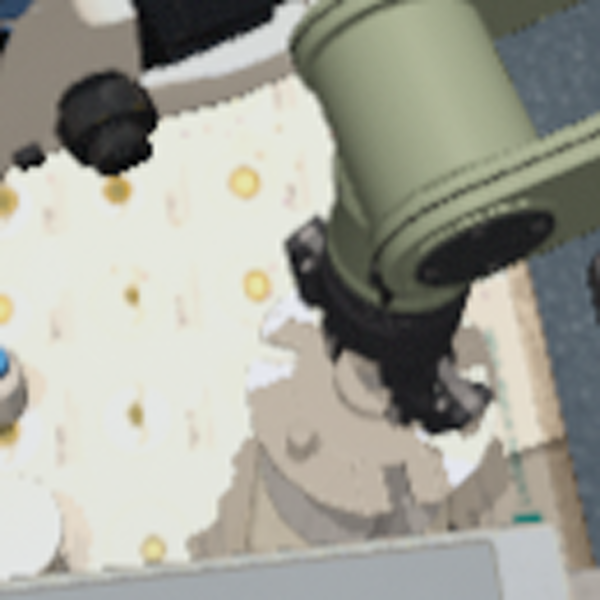

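```bash
python3 - <<'E'
from h import *
s=np.load('pics/side6.npz');p=np.array([.5429,.2089])
g=lambda q:((proj(s,q)+.5-[205,220])*4.615-.5)
th=np.linspace(0,2*np.pi,361)
for r,z in((.072,.159),(.072,.169),(.022,.187)):
    q=np.array([g([p[0]+r*np.cos(t),p[1]+r*np.sin(t),z]) for t in th]);print(r,z,'cols',q[:,0].min(),q[:,0].max(),'rows',q[:,1].min(),q[:,1].max())
for a in(95.2,-24.8,-144.8,95.2+60,95.2-60):
    a=np.radians(a);print(np.degrees(a),'inner46',g([p[0]+.046*np.cos(a),p[1]+.046*np.sin(a),.169]),'outer',g([p[0]+.072*np.cos(a),p[1]+.072*np.sin(a),.169]),'peg',g([p[0]+.058*np.cos(a),p[1]+.058*np.sin(a),.204]))
print('scale',np.linalg.norm(g([p[0]+.01,p[1],.169])-g([*p,.169])),np.linalg.norm(g([p[0],p[1]+.01,.169])-g([*p,.169])))
im=s['image'][220:350,205:335];im=cv2.resize(im,(600,600),interpolation=cv2.INTER_CUBIC)[:,:,::-1].copy()
for r,z in((.072,.169),(.022,.187)):
    q=np.array([g([p[0]+r*np.cos(t),p[1]+r*np.sin(t),z]) for t in th]);cv2.polylines(im,[q.astype(np.int32)],True,(0,0,255))
for a in(95.2,-24.8,-144.8):
    a=np.radians(a);cv2.line(im,*[tuple(int(v) for v in g([p[0]+r*np.cos(a),p[1]+r*np.sin(a),.169])) for r in(.046,.072)],(0,200,0))
cv2.imwrite('pics/c9.png',im[200:560,150:560])
E
```

```text
0.072 0.159 cols 244.5340789093485 495.222347058124 rows 266.7136190635065 513.8233962649285
0.072 0.169 cols 244.8078741314164 497.6276209136761 rows 260.1099771588238 508.81434314577876
0.022 0.187 cols 334.2477516506365 412.6317743311596 rows 330.4316274592081 407.1847461849357
95.2 inner46 [391.48691037 459.04686465] outer [403.59756012 506.18182213] peg [402.87471351 461.65083726]
-24.8 inner46 [293.92964744 353.95029788] outer [250.97252657 339.89879584] peg [275.91967395 325.324047  ]
-144.80000000000004 inner46 [427.64345389 327.72965557] outer [458.79948172 299.4695318 ] peg [448.95699724 291.77963617]
155.2 inner46 [449.3272678  404.78168357] outer [494.22987309 419.46956387] peg [477.95489731 390.89499768]
35.2 inner46 [312.1794167  432.46149108] outer [277.98703482 463.47574454] peg [299.12307026 426.88526168]
scale 17.427039838446785 17.469606911006803
```

View pics/c9.png

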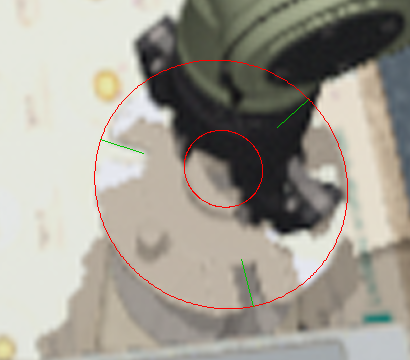

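Call:
{"fn": "play_rows", "kwargs": {
  "steps": [
    [0.001,-0.0015,0.006,0,0,0,-1],
    [0,0,0.005,0,0,0,-1],
    [0,0,0.004,0,0,0,-1],
    [0,0,0.002,0,0,0,-1],
    [0,0,0,0,0,0,-1]
  ]
}}

```text
t: 14.9
eef_pos: [0.5431, 0.2118, 0.1556]
tcp_rot: [[0.816, 0.578, -0.001], [0.578, -0.816, -0.0], [-0.001, -0.0, -1.0]]
contact_force: [-0.3, 0.0, -3.5]
gripper_width: 0.0411
```

```bash
python3 -c "
from h import *
plan([])"
```

```text
t 14.90 p [0.5431 0.2118 0.1556] yaw 35.28 tilt [-0.0009 -0.0002] F [-0.3  0.  -3.5] M [ 0.04 -0.05 -0.05] w 0.0411
```

Call:
{"fn": "play_rows", "kwargs": {
  "steps": [
    [0,0,0.004,0,0,0,-1],
    [0,0,0.004,0,0,0,-1],
    [0,0,0.003,0,0,0,-1],
    [0,0,0,0,0,0,-1]
  ]
}}

```text
t: 15.23
eef_pos: [0.5432, 0.212, 0.1444]
tcp_rot: [[0.816, 0.578, -0.001], [0.578, -0.816, 0.0], [-0.001, -0.001, -1.0]]
contact_force: [1.2, 1.2, -4.4]
gripper_width: 0.0415
```

```bash
python3 -c "
from h import *
plan([])"
```

```text
t 15.23 p [0.5432 0.212  0.1444] yaw 35.28 tilt [-0.0008  0.0002] F [ 1.2  1.2 -4.4] M [ 0.14 -0.06 -0.02] w 0.0415
```

Call:
{"fn": "play_rows", "kwargs": {
  "steps": [
    [0.001,0,0.005,0,0,0,-1],
    [0,0,0.005,0,0,0,-1],
    [0,0,0.003,0,0,0,-1],
    [0,0,0.003,0,0,0,-1],
    [0,0,0,0,0,0,-1]
  ]
}}

```text
t: 15.65
eef_pos: [0.5436, 0.2122, 0.1281]
tcp_rot: [[0.816, 0.578, -0.002], [0.578, -0.816, -0.001], [-0.002, -0.001, -1.0]]
contact_force: [0.6, 0.3, -3.7]
gripper_width: 0.0414
```

```bash
python3 -c "
from h import *
plan([])"
```

```text
t 15.65 p [0.5436 0.2122 0.1281] yaw 35.28 tilt [-0.0021 -0.0005] F [ 0.6  0.3 -3.7] M [ 0.05 -0.01  0.  ] w 0.0414
```

Call:
{"fn": "play_rows", "kwargs": {
  "steps": [
    [0,0,0.003,0,0,0,-1],
    [0,0,0.003,0,0,0,-1],
    [0,0,0.0015,0,0,0,-1],
    [0,0,0,0,0,0,-1]
  ]
}}

```text
t: 15.98
eef_pos: [0.544, 0.2123, 0.1212]
tcp_rot: [[0.816, 0.577, -0.001], [0.577, -0.816, -0.0], [-0.001, -0.0, -1.0]]
contact_force: [0.6, 0.5, -2.9]
gripper_width: 0.0413
```

```bash
python3 -c "
from h import *
plan([])"
```

```text
t 15.98 p [0.544  0.2123 0.1212] yaw 35.27 tilt [-0.001  -0.0002] F [ 0.6  0.5 -2.9] M [-0.01  0.05  0.01] w 0.0413
```

Call:
{"fn": "play_rows", "kwargs": {
  "steps": [
    [0,0,0.002,0,0,0,-1],
    [0,0,0,0,0,0,-1],
    [0,0,0,0,0,0,0.4],
    [0,0,0,0,0,0,0.4],
    [0,0,0,0,0,0,0.4],
    [0,0,-0.01,0,0,0,0.4],
    [0,0,-0.03,0,0,0,0.4],
    [0,0,-0.04,0,0,0,0.4],
    [0,0,0,0,0,0,0.4],
    [0,0,0,0,0,0,0.4]
  ]
}}

```text
t: 16.82
eef_pos: [0.5472, 0.2131, 0.2048]
tcp_rot: [[0.816, 0.578, 0.009], [0.578, -0.816, 0.002], [0.009, 0.004, -1.0]]
contact_force: [0.1, -0.3, 0.4]
gripper_width: 0.0598
```

```bash
python3 -c "
from h import *
plan([(.4605,.052,.19),(.4605,.052,.09),(.4605,.052,.023)],vmax=.03)"
```

```text
t 16.82 p [0.5472 0.2131 0.2048] yaw 35.28 tilt [0.0091 0.0021] F [ 0.1 -0.3  0.4] M [-0.01  0.04  0.03] w 0.0598
(0.4605, 0.052, 0.19) n 6 row mm [-27.31  13.57   2.46] tot [-163.9   81.4   14.8]
(0.4605, 0.052, 0.09) n 4 row mm [ 0.  0. 25.] tot [  0.   0. 100.]
(0.4605, 0.052, 0.023) n 3 row mm [ 0.    0.   22.33] tot [ 0.  0. 67.]
```

Call:
{"fn": "play_rows", "kwargs": {
  "steps": [
    [-0.0268,0.01375,0,0,0,0,0.4],
    [-0.0268,0.01375,0,0,0,0,0.4],
    [-0.0268,0.01375,0,0,0,0,0.4],
    [-0.0268,0.01375,0,0,0,0,0.4],
    [-0.0268,0.01375,0,0,0,0,0.4],
    [-0.0268,0.01375,0,0,0,0,0.4],
    [0,0,0.025,0,0,0,0.4],
    [0,0,0.025,0,0,0,0.4],
    [0,0,0.025,0,0,0,0.4],
    [0,0,0.02,0,0,0,0.4],
    [0,0,0,0,0,0,0.4],
    [0,0,0,0,0,0,0.4]
  ]
}}

```text
t: 17.82
eef_pos: [0.4589, 0.0523, 0.1034]
tcp_rot: [[0.816, 0.577, -0.004], [0.577, -0.816, 0.0], [-0.003, -0.003, -1.0]]
contact_force: [0.5, -0.1, 0.5]
gripper_width: 0.0599
```

```bash
python3 - <<'E'
from h import *
plan([(.4605,.052,.023)],vmax=.03)
a=snap('side','side7')
A=a['image'][230:350,210:370]
cv2.imwrite('pics/c10.png',cv2.resize(A,(800,600),interpolation=cv2.INTER_CUBIC)[:,:,::-1])
E
```

```text
t 17.82 p [0.4589 0.0523 0.1034] yaw 35.27 tilt [-0.0045  0.0003] F [ 0.5 -0.1  0.5] M [ 0.    0.01 -0.02] w 0.0599
(0.4605, 0.052, 0.023) n 3 row mm [ 0.37  0.38 26.8 ] tot [ 1.1  1.1 80.4]
```

View pics/c10.png

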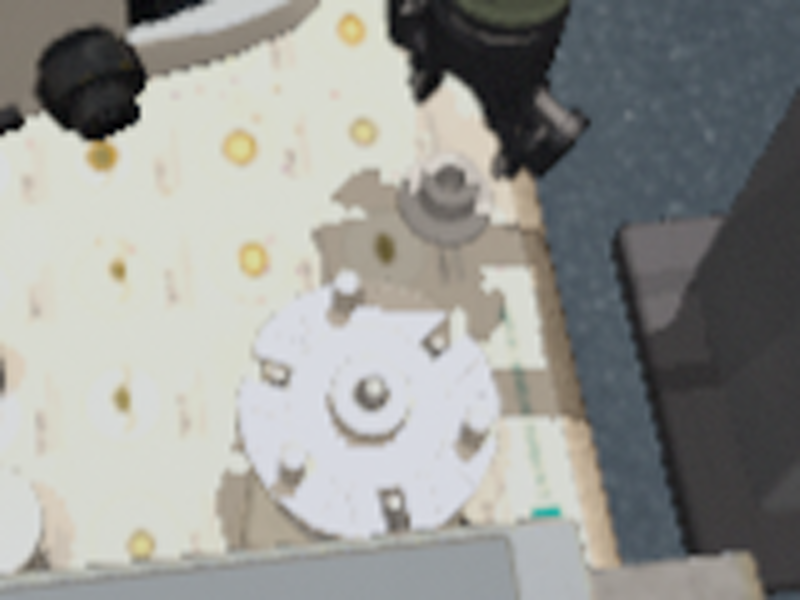

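Call:
{"fn": "play_rows", "kwargs": {
  "steps": [
    [0.001,0.0005,0.02,0,0,0,0.4],
    [0,0,0.025,0,0,0,0.4],
    [0,0,0.025,0,0,0,0.4],
    [0,0,0.012,0,0,0,0.4],
    [0,0,0,0,0,0,0.4],
    [0,0,0,0,0,0,-1],
    [0,0,0,0,0,0,-1],
    [0,0,0,0,0,0,-1],
    [0,0,0,0,0,0,-1]
  ],
  "squeeze": 60
}}

```text
t: 18.62
eef_pos: [0.464, 0.0523, 0.0251]
tcp_rot: [[0.816, 0.578, 0.004], [0.578, -0.816, -0.0], [0.003, 0.003, -1.0]]
contact_force: [-1.0, 0.3, 6.9]
gripper_width: 0.0354
```

```bash
python3 -c "
from h import *
plan([])"
```

```text
t 18.62 p [0.464  0.0523 0.0251] yaw 35.29 tilt [ 0.0044 -0.0002] F [-1.   0.3  6.9] M [0.11 0.33 0.01] w 0.0354
```

Call:
{"fn": "play_rows", "kwargs": {
  "steps": [
    [0,0,-0.03,0,0,0,-1],
    [0,0,-0.04,0,0,0,-1],
    [0,0,-0.04,0,0,0,-1],
    [0,0,-0.04,0,0,0,-1],
    [0,0,-0.035,0,0,0,-1],
    [0,0,0,0,0,0,-1],
    [0,0,0,0,0,0,-1],
    [0,0,0,0,0,0,-1]
  ]
}}

```text
t: 19.28
eef_pos: [0.4613, 0.0524, 0.2076]
tcp_rot: [[0.816, 0.578, -0.0], [0.578, -0.816, -0.0], [-0.0, -0.0, -1.0]]
contact_force: [-0.1, -0.1, -2.5]
gripper_width: 0.0356
```

```bash
python3 - <<'E'
from h import *
plan([(.5435,.212,.21)],vmax=.03)
a=snap('side','side8');b=snap('top','top8');p=get_state()['eef_pos'];print(proj(a,p-[0,0,.025]),proj(b,p-[0,0,.025]))
E
```

```text
t 19.28 p [0.4613 0.0524 0.2076] yaw 35.28 tilt [-0.0001 -0.    ] F [-0.1 -0.1 -2.5] M [-0.04  0.01  0.02] w 0.0356
(0.5435, 0.212, 0.21) n 6 row mm [ 26.55 -13.8   -0.4 ] tot [159.3 -82.8  -2.4]
[305.18370891 243.93912148] [210.03334647 241.37089246]
```

Call:
{"fn": "play_rows", "kwargs": {
  "steps": [
    [0.02655,-0.0138,0,0,0,0,-1],
    [0.02655,-0.0138,0,0,0,0,-1],
    [0.02655,-0.0138,0,0,0,0,-1],
    [0.02655,-0.0138,0,0,0,0,-1],
    [0.02655,-0.0138,0,0,0,0,-1],
    [0.02655,-0.0138,0,0,0,0,-1],
    [0,0,0.015,0,0,0,-1],
    [0,0,0.01,0,0,0,-1],
    [0,0,0,0,0,0,-1],
    [0,0,0,0,0,0,-1]
  ]
}}

```text
t: 20.22
eef_pos: [0.5419, 0.2109, 0.1798]
tcp_rot: [[0.817, 0.577, -0.006], [0.577, -0.817, -0.002], [-0.006, -0.002, -1.0]]
contact_force: [-0.1, -1.0, -1.2]
gripper_width: 0.0356
```

```bash
python3 -c "
from h import *
plan([(.5435,.212,.172)])"
```

```text
t 20.22 p [0.5419 0.2109 0.1798] yaw 35.24 tilt [-0.0063 -0.0017] F [-0.1 -1.  -1.2] M [ 0.02  0.04 -0.02] w 0.0356
(0.5435, 0.212, 0.172) n 1 row mm [1.96 0.05 7.83] tot [2.  0.1 7.8]
```

Settling transient; descend to about 5 mm below the tip (TCP ≈ 0.167).

Call:
{"fn": "play_rows", "kwargs": {
  "steps": [
    [0,0,0.005,0,0,0,-1],
    [0,0,0.004,0,0,0,-1],
    [0,0,0.003,0,0,0,-1],
    [0,0,0,0,0,0,-1],
    [0,0,0,0,0,0,-1]
  ]
}}

```text
t: 20.63
eef_pos: [0.544, 0.2117, 0.1708]
tcp_rot: [[0.817, 0.577, -0.0], [0.577, -0.817, 0.0], [0.0, -0.0, -1.0]]
contact_force: [0.7, -0.8, -1.1]
gripper_width: 0.0355
```

```bash
python3 -c "
from h import *
plan([(.5435,.212,.157)])"
```

```text
t 20.63 p [0.544  0.2117 0.1708] yaw 35.25 tilt [-0.      0.0001] F [ 0.7 -0.8 -1.1] M [-0.01  0.02 -0.02] w 0.0355
(0.5435, 0.212, 0.157) n 1 row mm [-0.22 -0.53 13.84] tot [-0.2 -0.5 13.8]
```

Call:
{"fn": "play_rows", "kwargs": {
  "steps": [
    [0,0,0.002,0,0,0,-1],
    [0,0,0.002,0,0,0,-1],
    [0,0,0,0,0,0,-1],
    [0,0,0,0,0,0,-1]
  ]
}}

```text
t: 20.97
eef_pos: [0.5445, 0.2122, 0.167]
tcp_rot: [[0.816, 0.578, 0.001], [0.578, -0.816, 0.001], [0.001, 0.0, -1.0]]
contact_force: [1.6, 0.2, -1.8]
gripper_width: 0.0353
```

```bash
python3 -c "
from h import *
plan([])"
```

```text
t 20.97 p [0.5445 0.2122 0.167 ] yaw 35.28 tilt [0.0011 0.0005] F [ 1.6  0.2 -1.8] M [ 0.16 -0.21  0.02] w 0.0353
```

Call:
{"fn": "play_rows", "kwargs": {
  "steps": [
    [0.0015,0,0.002,0,0,0,-1],
    [0,0,0.002,0,0,0,-1],
    [0,0,0.002,0,0,0,-1],
    [0,0,0,0,0,0,-1]
  ]
}}

```text
t: 21.3
eef_pos: [0.5453, 0.2131, 0.1603]
tcp_rot: [[0.816, 0.578, 0.0], [0.578, -0.816, 0.001], [0.0, -0.0, -1.0]]
contact_force: [2.0, 2.0, -2.7]
gripper_width: 0.0355
```

```bash
python3 -c "
from h import *
plan([])"
```

```text
t 21.30 p [0.5453 0.2131 0.1603] yaw 35.28 tilt [0.0001 0.0005] F [ 2.   2.  -2.7] M [ 0.34 -0.26  0.  ] w 0.0355
```

Call:
{"fn": "play_rows", "kwargs": {
  "steps": [
    [0.001,0,0.001,0,0,0,-1],
    [0,0,0,0,0,0,-1],
    [0,0,0,0,0,0,0.4],
    [0,0,0,0,0,0,0.4],
    [0,0,0,0,0,0,0.4],
    [0,0,-0.01,0,0,0,0.4],
    [0,0,-0.03,0,0,0,0.4],
    [0,0,-0.04,0,0,0,0.4],
    [-0.04,0,0,0,0,0,0.4],
    [-0.04,0,0,0,0,0,0.4],
    [-0.04,0,0,0,0,0,0.4],
    [0,0,0,0,0,0,0.4]
  ]
}}

```text
t: 22.3
eef_pos: [0.4406, 0.1414, 0.238]
tcp_rot: [[0.817, 0.576, -0.008], [0.576, -0.817, -0.003], [-0.008, -0.003, -1.0]]
contact_force: [-0.2, 0.1, -0.9]
gripper_width: 0.0599
```

Call:
{"fn": "play_rows", "kwargs": {
  "steps": [
    [-0.03,0.02,0,0,0,0,0.4],
    [-0.03,0.02,0,0,0,0,0.4],
    [-0.03,0.02,0,0,0,0,0.4],
    [0,0,0,0,0,0,0.4],
    [0,0,0,0,0,0,0.4]
  ]
}}

```text
t: 22.72
eef_pos: [0.4095, 0.0419, 0.2408]
tcp_rot: [[0.819, 0.574, 0.002], [0.574, -0.819, 0.0], [0.002, 0.001, -1.0]]
contact_force: [0.8, 0.0, -0.1]
gripper_width: 0.0598
```

```bash
python3 - <<'E'
from h import *
plan([])
a=snap('side','side9');z=np.load('pics/side7.npz')
# bushing hub top vs bare-spindle frame: diff mask restricted to mixer region
i=a['image'][285:345,250:312].astype(int);j=z['image'][285:345,250:312].astype(int)
d=(np.abs(i-j).sum(2)>60).astype(np.uint8)
n,l,st,ce=cv2.connectedComponentsWithStats(d);k=1+np.argmax(st[1:,4])
print('changed box',st[k],ce[k]+[250,285])
p=np.array([.5435,.2135])
th=np.linspace(0,6.283,100)
for r,h in((.031,.133),(.031,.143),(.019,.173),(.0095,.173)):
    q=np.array([proj(a,[p[0]+r*np.cos(t),p[1]+r*np.sin(t),h]) for t in th]);print(r,h,q.min(0).round(1),q.max(0).round(1))
g=a['image'][285:345,250:312].mean(2).astype(int)
c=proj(a,[*p,.173]).round().astype(int);print('expected bore',c)
print(g[c[1]-285-9:c[1]-285+22,c[0]-250-13:c[0]-250+14])
E
```

```text
t 22.72 p [0.4095 0.0419 0.2408] yaw 35.04 tilt [0.002  0.0001] F [ 0.8  0.  -0.1] M [-0.04 -0.02 -0.02] w 0.0598
changed box [ 22  14  24  25 333] [282.97297297 312.04204204]
0.031 0.133 [272.6 296.8] [295.5 319.5]
0.031 0.143 [272.7 295.5] [295.9 318.4]
0.019 0.173 [277.9 295.9] [292.4 310.2]
0.0095 0.173 [281.5 299.4] [288.8 306.6]
expected bore [285 303]
[[219 218 218 203 174 165 166 189 212 217 218 218 217 218 217 218 219 218
  219 218 218 218 219 218 219 181 143]
 [217 219 218 218 201 195 197 213 217 217 217 214 213 213 217 218 218 215
  218 218 219 218 218 219 200 163 145]
 [217 218 218 218 217 218 218 215 214 212 207 204 205 205 210 210 212 214
  217 218 219 219 219 199 154 148 153]
 [218 218 217 218 218 218 214 210 206 203 196 200 204 205 204 203 208 210
  213 214 217 219 198 146 157 183 173]
 [218 217 218 218 215 213 209 208 204 203 206 208 210 212 211 210 208 205
  205 207 216 212 156 115 165 203 194]
 [217 218 218 215 210 208 207 203 202 206 211 210 200 192 201 211 211 209
  205 205 212 209 181 130 132 177 171]
 [216 218 218 210 209 209 201 198 205 210 206 184 151 127 152
[... 2064 characters left out ...]
 218 218 218 218 211]
 [218 219 218 183 165 165 165 155 156 133 122 118 116 119 120 120 123 124
  133 148 187 213 218 218 218 218 211]
 [215 218 218 203 175 165 166 165 165 155 151 147 146 150 151 150 150 150
  180 194 213 219 218 218 218 211 215]
 [211 217 218 217 202 195 175 165 166 165 165 165 165 165 165 165 165 190
  214 218 218 218 218 218 217 210 216]
 [210 216 218 218 218 218 202 195 196 174 165 165 165 165 189 196 195 214
  218 218 218 218 218 217 217 218 218]
 [210 216 217 218 218 218 218 218 218 202 196 196 195 195 213 218 218 217
  218 218 218 218 217 217 217 218 218]
 [214 217 218 217 218 218 218 218 217 217 218 218 218 218 218 219 218 218
  217 218 218 214 216 215 217 218 218]]
```

```bash
python3 -c "
from h import *
plan([(.544,.213,.24)],vmax=.03)"
```

```text
t 22.77 p [0.4098 0.0429 0.2408] yaw 35.16 tilt [0.002  0.0005] F [-0.5  0.8 -0.4] M [0.01 0.01 0.05] w 0.0601
(0.544, 0.213, 0.24) n 7 row mm [29.67 -8.83  0.11] tot [207.7 -61.8   0.8]
```

Call:
{"fn": "play_rows", "kwargs": {
  "steps": [
    [0.0297,-0.0088,0,0,0,0,-0.35],
    [0.0297,-0.0088,0,0,0,0,-0.35],
    [0.0297,-0.0088,0,0,0,0,-0.35],
    [0.0297,-0.0088,0,0,0,0,-0.35],
    [0.0297,-0.0088,0,0,0,0,-0.35],
    [0.0297,-0.0088,0,0,0,0,-0.35],
    [0.0297,-0.0088,0,0,0,0,-0.35],
    [0,0,0.025,0,0,0,-0.35],
    [0,0,0.025,0,0,0,-0.35],
    [0,0,0.008,0,0,0,-0.35],
    [0,0,0,0,0,0,-0.35],
    [0,0,0,0,0,0,-0.35]
  ]
}}

```text
t: 23.77
eef_pos: [0.5432, 0.2144, 0.1817]
tcp_rot: [[0.816, 0.578, -0.001], [0.578, -0.816, -0.0], [-0.001, -0.001, -1.0]]
contact_force: [0.0, 0.1, 0.7]
gripper_width: 0.0276
```

Call:
{"fn": "play_rows", "kwargs": {
  "steps": [
    [0,0,0.003,0,0,0,-0.35],
    [0,0,0.003,0,0,0,-0.35],
    [0,0,0,0,0,0,-0.35]
  ]
}}

```text
t: 24.02
eef_pos: [0.5439, 0.2135, 0.1767]
tcp_rot: [[0.817, 0.577, 0.002], [0.577, -0.817, 0.0], [0.002, 0.001, -1.0]]
contact_force: [0.1, -0.9, 1.2]
gripper_width: 0.0277
```

Call:
{"fn": "play_rows", "kwargs": {
  "steps": [
    [0,0,0.002,0,0,0,-0.35],
    [0,0,0.002,0,0,0,-0.35],
    [0,0,0,0,0,0,-0.35]
  ]
}}

```text
t: 24.27
eef_pos: [0.5442, 0.2135, 0.1728]
tcp_rot: [[0.817, 0.577, 0.002], [0.577, -0.817, 0.001], [0.002, 0.001, -1.0]]
contact_force: [0.3, 0.8, 4.4]
gripper_width: 0.0277
```

Call:
{"fn": "play_rows", "kwargs": {
  "steps": [
    [0,0,0.002,0,0,0,-0.35],
    [0,0,0,0,0,0,-0.35]
  ]
}}

```text
t: 24.43
eef_pos: [0.545, 0.2138, 0.1727]
tcp_rot: [[0.817, 0.577, 0.004], [0.577, -0.817, 0.001], [0.004, 0.001, -1.0]]
contact_force: [-1.7, -0.4, 10.5]
gripper_width: 0.028
```

Call:
{"fn": "play_rows", "kwargs": {
  "steps": [
    [0,0,-0.02,0,0,0,-0.35],
    [0,0,-0.04,0,0,0,-0.35],
    [-0.03,0,-0.02,0,0,0,-0.35],
    [-0.04,0.01,0,0,0,0,-0.35],
    [-0.04,0.01,0,0,0,0,-0.35],
    [-0.04,0.01,0,0,0,0,-0.35],
    [-0.04,0.01,0,0,0,0,-0.35],
    [0,0,0,0,0,0,-0.35],
    [0,0,0,0,0,0,-0.35],
    [0,0,0,0,0,0,-0.35]
  ]
}}

```text
t: 25.27
eef_pos: [0.4119, 0.0711, 0.2502]
tcp_rot: [[0.817, 0.577, 0.002], [0.577, -0.817, 0.0], [0.002, 0.001, -1.0]]
contact_force: [0.9, 0.6, 0.2]
gripper_width: 0.028
```

```bash
python3 - <<'E'
from h import *
plan([])
a=snap('side','side10');g=a['image'].mean(2)
m=(g[298:309,279:292]<150);y,x=np.nonzero(m);print('bore px',x.mean()+279,y.mean()+298,'expected',proj(a,[.5435,.2135,.173]))
# bystanders unchanged
s=np.load('pics/s0.npz');d=np.abs(a['image'][285:350,190:215].astype(int)-s['image'][285:350,190:215]).sum(2);print('cup/bottle change px',(d>80).sum())
d=np.abs(a['image'][105:160,205:238].astype(int)-s['image'][105:160,205:238]).sum(2);print('jar change px',(d>80).sum())
job_done()
E
```

```text
t 25.27 p [0.4119 0.0711 0.2502] yaw 35.22 tilt [0.0017 0.0004] F [0.9 0.6 0.2] M [ 0.04 -0.05  0.01] w 0.0280
bore px 284.9428571428571 303.45714285714286 expected [285.15917424 302.98921864]
cup/bottle change px 0
jar change px 0
the job is handed in; nothing more can be done
```

The mixer is back together: I threaded the spacer on first, then the carrier, then the bushing, and handed the job in at about 25 s of the 72 s allowed. I turned the carrier about 36° to match the pin angle seen in the side view, and it went down over the pins first time, so it needed no working round.

**Last checks**
- **Spacer:** the picture taken after its release showed it round the spindle, standing on the flange.
- **Carrier:** the picture before the bushing went on showed all three pins standing in its notches. Its underside was already at about 107.5 mm, below the pin tops, with no resistance when I lowered it. I did not measure its final height separately.
- **Bushing:** pressing its top with about 10 N met a firm stop at 173 mm, the height expected when it is fully down. That reading could be a few mm off, because the fingertips sit slightly back when part open. In the final image its bore was within 0.5 px of where it should be.
- **Bystanders:** the image areas I took for the specimen cup, the saline bottle and the stain jar showed no changed pixels since the start. The arm was clear of everything, with no contact force.

**Disagreements**
- **Camera views:** the top and side views differed by about 5 mm in y, so I used their average and corrected by contact force.
- **Grip widths:** the gripper read 2–3 mm less than nominal on the boss and on the bushing hub, and I found no cause. Both grips held.

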